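# Set a star nut in a leaning fork steerer with a mallet and stand the mallet on its pad

## Task

Take the mallet and drive the star-nut setter fully home with brisk, square blows along its leaning axis, until its striking head sits down on the guide sleeve; only the mallet may touch the setter or the vice. Then stand the mallet on its face on the middle of the teal-and-black rubber pad and let go of it, setting it down without dropping it, and leave the other things on the bench where they are.

Things in the scene. Friction and masses are not known exactly. Their poses are not given: they have to be found in the camera images.
- vice: Blue ball vice, bolted down (place and yaw vary). Base 130 x 130 mm; ball centre 62 mm up; head locked leaning 35 deg from vertical to the body's -x side (about the robot's right). Origin: centre of the base's underside, z up. Jaws hold a black fork crown (171 mm wide along y) with a 28.6 mm steerer along the leaning axis. Only the mallet may touch the vice or what it holds, and only squarely.
- guide_top (a point): Centre of the flat top of the dark guide sleeve (44 mm across) that caps the steerer, on the leaning axis 188 mm from the ball centre. Axes as vice (z up). All but the setter lies below this top along the leaning axis.
- setter_top (a point): Centre of the flat top (33 mm across) of the star-nut setter's aluminium striking head (37 mm across, 22 mm thick, yellow band), proud of the sleeve on an 18 mm rod. Its z axis points up and out along the leaning axis, 35 deg from vertical; the setter is driven along minus z and the point moves with it.
- setter (a joint): How far the setter is driven in (m): 0 = a 24 mm gap between striking head and sleeve, 0.024 = fully home (head on the sleeve, hard stop). Starts at 0 to 0.008. The star nut's sprung leaves resist with about 9 N (10 N near home) and hold it where it is left. Strike it, do not push slowly: a blow must move it faster than 0.05 m/s (mallet at 0.1 m/s or more).
- mallet: Dead-blow mallet, 0.36 kg, 190 mm long, standing on a face of its head, handle level. Head: 48 mm across, 76 mm tall, orange faces, black middle. Handle: dark wood bar 22 mm wide (along y), 26 mm tall, along the body's -x to 166 mm from the head's axis, centre line 38 mm above the lower face. Origin: centre of the lower face, z up along the head's axis. Mass centre about 8 mm from that axis.
- mallet_grip (a point): Point on the centre line of the mallet's handle, 55 mm from the head's axis and 38 mm above the lower face: a good place to grip across the 22 mm width.
- pad: Square rubber pad, 130 x 130 x 4 mm, black with a teal middle, fixed to the bench. Origin: centre of its underside; z up.
- organiser: Clear plastic pill-style organiser with seven hinged lids, 62 x 196 x 30 mm (one lid stands open, 90 mm tall), fixed to the bench. A bystander.
- nut: Yellow anodised hexagon nut, 52 mm across, 16 mm thick. A bystander: leave it alone.
- bracket: Bent steel headlamp bracket, 110 x 22 x 40 mm. A bystander: leave it alone.
- carabiner: Red locking carabiner lying flat, 110 x 55 x 14 mm. A bystander: leave it alone.
- dish: Frosted glass dish, 96 mm across, 34 mm tall. A bystander: leave it alone.
- lube: Black lubricant bottle, 42 mm across, 125 mm tall. A bystander: leave it alone.
- tub: White grease tub, 68 mm across, 55 mm tall. A bystander: leave it alone.
There are look-alikes about, which are no part of the job. There is more than one size of the mallet; the job needs the smaller. Leave any brown look-alike of the pad alone.

How it is judged (in metres and radians):
On the way, in this order (a step that is already met when the one before it is completed fails the run):
1. a brisk, square blow of the mallet moves the setter (faster than 0.05 m/s, head axis within 15 degrees of the setter's axis) (contact force between mallet and vice above 2 N and velocity of joint setter above 0.05 m/s and angle between the z axis of mallet and the z axis of setter_top, either way round below 0.26 rad).
2. the setter is fully home: its head sits on the sleeve (within 2 mm) (value of joint setter above 0.022 m), for 0.2 s.
At the end, for the whole second after the job is handed in: The setter is fully home (head within 2 mm of the sleeve) and the mallet stands upright on its face on the pad, head axis within 35 mm of the pad's centre along each of the pad's sides, released and at rest; the bystanders are where they were (within 25 mm) (value of joint setter above 0.022 m and x of mallet in the frame of pad between -0.035 and 0.035 m and y of mallet in the frame of pad between -0.035 and 0.035 m and height (world z) of mallet between 0.001 and 0.008 m and angle between mallet's own z axis and vertical below 0.1 rad and contact force between the fingers and mallet below 0.05 N and linear speed of mallet below 0.02 m/s); the robot touches nothing.
It fails at once if the arm or the fingers touch the vice, the setter or what the vice holds with more than 3 N (only the mallet may) (contact force between any of the fingers, the arm and vice above 3 N).
It fails at once if the mallet hits the setter or the vice crookedly (more than 3 N with the head's axis over 15 degrees off the setter's axis) (contact force between mallet and vice above 3 N and angle between the z axis of mallet and the z axis of setter_top, either way round above 0.26 rad).
It fails at once if the mallet is dropped or knocked over (out of the fingers with its lower face more than 20 mm above the bench) (height (world z) of mallet above 0.02 m and contact force between the fingers and mallet below 0.01 N).
It fails at once if a bystander is shifted by more than 25 mm (distance of any of nut, bracket, carabiner, dish, lube, tub from where it was at the start of the episode above 0.025 m).
It also fails if it takes over 58 s, if anything falls off the work surface, if the arm or the gripper's body presses on something with over 40 N, if the wrist force passes 120 N, or if a joint passes its speed limit or range.

## Robot

A 6-joint arm with a two-finger parallel gripper is mounted at the origin on the work surface. World frame = base frame: x ahead of the robot, y to its left, z up, the work surface at z = 0. Lengths are in mm, angles in rad, forces in N, time in s.
With the tool pointing down it reaches from about 300 to 775 mm from the base axis. Payload 14.6 kg.
Tool frame: the origin (TCP) lies on the mounting face of the last link; the fingertips stand 199 mm ahead of it and the grasp point (between the pads) lies 180 mm ahead of it; z points along the fingers, y is the line along which they close (so a half turn about z gives the same grasp; the last joint's range is limited). The gripper opens to 94 mm and grips with 3 to 60 N. Pads are 16 mm wide; open, the fingers measure 119 mm over their backs; the gripper's body (75 mm by 177 mm) begins 78 mm behind the grasp point.
Start: joints at [1.22, 0.3, 1.521, -0, 1.321, -0.067], TCP at [154.001, 527.991, 404.646] pointing down, gripper open.
Joint ranges: [-3.03, 3.03], [-0.79, 2.21], [0.23, 2.52], [-1.04, 4.18], [0, 3.07], [-2.55, 2.55]. Speed limits (rad/s): [2.22, 2.22, 2.57, 3.14, 3.14, 3.14].

## Interface

Orientations are given as [roll, pitch, yaw] about the fixed x, y, z axes, in that order (R = Rz(yaw) Ry(pitch) Rx(roll)).
In Python, from cell import manip gives the robot as it stands. The module is installed in compiled form; this text tells all that it offers.
- The arm moves only by the shell command python3 -m creep 'ROWS' [FORCE]. ROWS is a JSON object of lists of equal length, an entry for each row: "slide": the shift along the world's x, y, z in cm, a list of three; "turn": the turn about the world's z in rad; "claw": the opening, from 0 (shut) to 1 (fully open). A call has 1 to 8 rows; each row shifts and turns the commanded pose from where the row before left it; what a row does not reach is not made up. A row lasts 1/8 s, in which the tool goes at most 62.5 mm and 10.7 degrees, less where a joint would pass 70% of its speed; a pose out of reach is approached as far as the arm can. A call with a gripper value outside its range is refused whole. The fingers move at their own pace and stop on an object; FORCE is the grip in N (left out, the last holds). Time passes only in rows, so rows that do not move let the fingers close. It gives the time, the measured TCP pose, the force, the opening and the grip force at its end, in the units of the state.
- manip.read_state(): the state, without advancing time (a new reading comes with each control period).
- manip.camera(name): name is "scene" or "top"; returns (picture, depth): 400x640x3 uint8, red, green, blue; 400x640 float32, mm along the optical axis (not along the pixel's ray), 0 where there is no reading.
- manip.calibration(name): a dict with "intrinsics" (3x3 intrinsics, pixels), "pose" (4x4, takes a point from camera to world coordinates). Camera axes: x right, y up, looking along -z (the intrinsics and any distortion apply to the point x, -y, -z); pixel columns grow to the right and rows downward; lengths in mm; the calibration is good to about 2 mm. A picture is of the moment at which its call begins. calibration takes no time and is no camera call.
- manip.sign_off(): hands the job in; it is judged then, once.
Trained networks look in the newest picture that a camera, given by its name, has taken for a name from the list of things; names that differ only in an ending like _2 or _b are one class to them, and where a whole thing is asked for, a point or a joint stands for the part that bears it (a point fixed in the world has none). Each returns a list of dicts, best first, with "score" (0 to 1); they miss things now and then, are a little off and sometimes report something else, mostly with a low value. They report only what shows in the picture. A call takes as long as a camera call. They do not tell look-alikes from the thing itself.
- manip.cut_out(query, camera): "mask" (400x640 bool, what is visible of it) and "position" ([column, row] in pixels, amid what is visible of it).
The state is a dict: "clock": time; "joints": joint angles; "qd": joint speeds; "effort": joint torques, N m; "eef_pos": TCP position; "eef_rot": TCP orientation; "wrist_force": force on the tool from outside, world axes, zero at the start; "moment": the same for the moment, N m; "finger_gap": finger opening in mm; "finger_force": force on a finger pad.
Only numpy, scipy, OpenCV 4.12 (cv2) and the standard library are available. Lean on these libraries where they do the work, as an engineer would, in place of code of your own. Each camera call takes 0.05 s, during which the arm holds its last target. There are 200 camera calls.

## Working session

There is one attempt and no reset: what is moved stays moved. The work goes in short steps, Python scripts to look and compute and a shell command to move; the robot and the scene stay as the last step left them, time stands still between calls to the robot, and variables do not carry over. Pictures are saved under pics/ and viewed, at most 10 in all, crops included, and the job is handed in when it is done.

```bash
mkdir -p pics; cat > h.py <<'E'
import numpy as np, cv2
from cell import manip
def cal(c):
    k=manip.calibration(c); return np.array(k["intrinsics"]),np.array(k["pose"]),k
def cloud(c,depth):
    K,T,_=cal(c); v,u=np.mgrid[0:400,0:640]
    x=(u-K[0,2])/K[0,0]*depth; y=(v-K[1,2])/K[1,1]*depth
    P=np.stack([x,-y,-depth],-1)@T[:3,:3].T+T[:3,3]; P[depth<=0]=np.nan; return P
def project(c,p):
    K,T,_=cal(c); q=np.linalg.inv(T)@np.append(p,1); return K[0,0]*q[0]/-q[2]+K[0,2],-K[1,1]*q[1]/-q[2]+K[1,2]
E
python3 - <<'E'
from h import *
for c in("scene","top"):
    p,d=manip.camera(c); np.savez(f"/tmp/{c}.npz",p=p,d=d); cv2.imwrite(f"pics/{c}0.png",p[...,::-1])
    k=cal(c)[2]; print(c,{a:np.round(b,3).tolist() if not isinstance(b,(str,dict)) else b for a,b in k.items()})
    P=cloud(c,d)
    for q in("vice","setter_top","guide_top","mallet","pad","nut","bracket","carabiner","dish","lube","tub","organiser"):
        try:
            for r in manip.cut_out(q,c)[:3]:
                if r["score"]<.2: continue
                X=P[r["mask"]]; X=X[~np.isnan(X[:,0])]
                print(q,round(r["score"],2),np.round(r["position"]),r["mask"].sum(),"med",np.round(np.median(X,0)),"lo",np.round(np.percentile(X,2,0)),"hi",np.round(np.percentile(X,98,0)))
        except Exception as e: print(q,e)
E
```

```text
scene {'intrinsics': [[491.537, 0.0, 315.273], [0.0, 491.537, 206.53], [0.0, 0.0, 1.0]], 'pose': [[-0.608, -0.649, 0.458, 1109.963], [0.794, -0.49, 0.36, 533.765], [-0.009, 0.582, 0.813, 1344.615], [0.0, 0.0, 0.0, 1.0]]}
vice 0.96 [286. 262.] 3460 med [621.  37. 136.] lo [520. -75.   4.] hi [685. 109. 252.]
setter_top 0.52 [249. 219.] 219 med [623. -69. 247.] lo [ 509. -223.   -2.] hi [640. -52. 262.]
setter_top 0.33 [171. 188.] 330 med [ 616. -457.   68.] lo [ 594. -490.    8.] hi [ 631. -447.  126.]
mallet 0.91 [233. 199.] 697 med [ 520. -265.   50.] lo [ 405. -304.    2.] hi [ 572. -222.   80.]
mallet 0.69 [260. 127.] 990 med [ 220. -426.   69.] lo [ 187. -487.    6.] hi [ 241. -239.  110.]
mallet 0.22 [171. 190.] 285 med [ 617. -457.   72.] lo [ 600. -476.   11.] hi [ 631. -446.  126.]
pad 0.82 [370. 310.] 1902 med [556. 283.   5.] lo [487. 213.  -1.] hi [625. 351.  11.]
pad 0.71 [429. 263.] 1497 med [314. 344.   5.] lo [247. 277.  -0.] hi [378. 409.  12.]
pad 0.34 [235. 201.] 643 med [ 516. -264.   50.] lo [ 407. -301.    3.] hi [ 572. -222.   81.]
nut 0.62 [186. 249.] 286 med [
[... 1583 characters left out ...]
46.] 954 med [310. 343.   2.] lo [244. 277.  -6.] hi [377. 409.  11.]
carabiner 0.46 [208. 217.] 63 med [447. 488.   9.] lo [419. 429.   1.] hi [462. 525.  18.]
carabiner 0.38 [217. 176.] 99 med [609. 454.  14.] lo [589. 433.   2.] hi [632. 475.  23.]
dish 0.85 [439. 224.] 387 med [ 416. -503.   14.] lo [ 373. -542.   -3.] hi [ 455. -457.   36.]
dish 0.57 [319. 175.] 1502 med [596.  18. 140.] lo [523. -81.   1.] hi [680. 109. 251.]
tub 0.74 [319. 176.] 1479 med [596.  17. 140.] lo [526. -77.   0.] hi [680. 109. 250.]
tub 0.51 [256. 153.] 244 med [718. 284.  50.] lo [692. 255.  -3.] hi [766. 320.  60.]
organiser 0.71 [320. 229.] 743 med [379.  19.  27.] lo [342. -77.  -4.] hi [414. 103.  60.]
```

View pics/scene0.png

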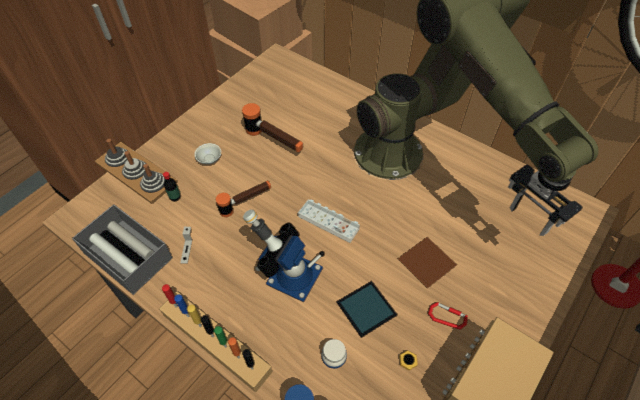

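View pics/top0.png

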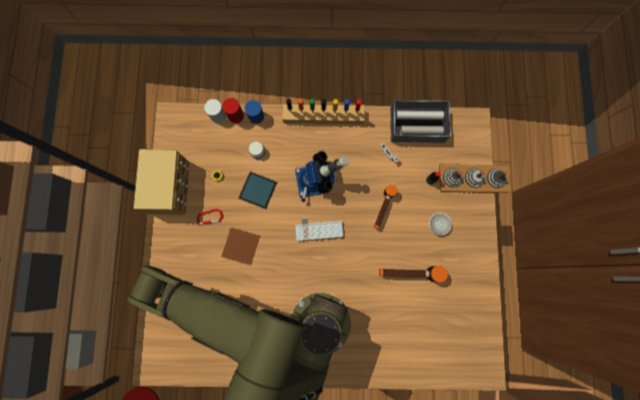

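```bash
python3 - <<'E'
from h import *
pts={};
for c in("scene","top"):
    z=np.load(f"/tmp/{c}.npz"); P=cloud(c,z["d"]); I=z["p"].astype(int)
    hsv=cv2.cvtColor(z["p"],cv2.COLOR_RGB2HSV)
    if c=="scene":
        cr=cv2.resize(z["p"][150:310,180:340],None,fx=3.7,fy=3.7,interpolation=cv2.INTER_CUBIC); cv2.imwrite("pics/crop.png",cr[...,::-1])
    b=lambda lo,hi:np.all((P>lo)&(P<hi),-1)
    m=b([380,-330,45],[620,-200,90]); X=P[m]; C=hsv[m]
    top=X[(X[:,2]>70)]; (cx,cy),r=cv2.minEnclosingCircle(top[:,:2].astype(np.float32))
    print(c,"mallet top z",np.median(top[:,2]),"centroid",top.mean(0).round(1),"encl",round(cx,1),round(cy,1),round(r,1))
    h=X[(X[:,2]<62)&(np.hypot(*(X[:,:2]-[cx,cy]).T)>32)]
    v=cv2.fitLine(h[:,:2].astype(np.float32),cv2.DIST_HUBER,0,.01,.01).ravel(); print(" handle z",np.median(h[:,2]),"dir",v.round(3),"far",np.hypot(*(h[:,:2]-[cx,cy]).T).max(), "len")
    # pad
    m=b([470,195,-8],[640,370,15])&((hsv[...,2]<90)); X=P[m][:,:2].astype(np.float32); R=cv2.minAreaRect(X); print(" pad",R,X.mean(0))
    # vice base: blue pixels low
    m=b([480,-120,-5],[760,150,300])&(hsv[...,0]>100)&(hsv[...,0]<125)&(hsv[...,1]>120); X=P[m]; L=X[X[:,2]<30]
    print(" base",cv2.minAreaRect(L[:,:2].astype(np.float32)),"zmed",np.median(L[:,2]), len(L))
    # setter head
    m=b([560,-130,215],[680,-20,300]); X=P[m]; print(" setter",len(X),X.mean(0).round(1))
    for k in range(6):
        q=X[:,2]
    # plane fit ransac
    rng=np.random.default_rng(0);best=0
    for k in range(2000):
        a=X[rng.choice(len(X),3,False)];n=np.cross(a[1]-a[0],a[2]-a[0]);l=np.linalg.norm(n)
        if l<50: continue
        n/=l; n*=np.sign(n[2]+1e-9); 
        if n[2]<.65 or n[2]>.95: continue
        i=abs((X-a[0])@n)<2
        if i.sum()>best: best=i.sum();bi=i
    Y=X[bi]; o=Y.mean(0); n=np.linalg.svd(Y-o)[2][2]; n*=np.sign(n[2]); print(" plane",best,o.round(1),n.round(3),"tilt",np.degrees(np.arccos(n[2])))
    # fork crown dark pts
E
```

```text
scene mallet top z 76.83522364449436 centroid [ 550.3 -284.5   76.9] encl 550.5 -285.7 25.3
 handle z 51.22776951641697 dir [ 9.32000e-01 -3.63000e-01  4.61118e+02 -2.47882e+02] far 167.21270783015467 len
 pad ((554.6038818359375, 279.2350769042969), (133.82403564453125, 129.85845947265625), 69.53801727294922) [556.7916  281.02356]
 base ((601.59521484375, 45.63809585571289), (128.32247924804688, 132.47665405273438), 11.027328491210938) zmed 15.256381250100503 559
 setter 268 [623.4 -61.9 238.7]
 plane 64 [621.  -56.2 243.7] [-0.08   0.747  0.66 ] tilt 48.70012879832284
top mallet top z 74.18266990736072 centroid [ 545.5 -286.5   74.6] encl 545.5 -287.8 24.1
 handle z 49.30279751076637 dir [ 9.29000e-01 -3.69000e-01  4.50628e+02 -2.50485e+02] far 167.50524006830005 len
 pad ((553.5001220703125, 278.85784912109375), (129.19688415527344, 127.1695556640625), 68.96310424804688) [552.98096 278.80624]
 base ((581.76806640625, 75.02474975585938), (133.3269805908203, 70.10941314697266), 30.323768615722656) zmed 13.031985422093612 135
 setter 134 [615.6 -67.  238.5]
 plane 34 [619.5 -80.7 249.8] [ 0.14  -0.512  0.847] tilt 32.08842754694193
```

View pics/crop.png

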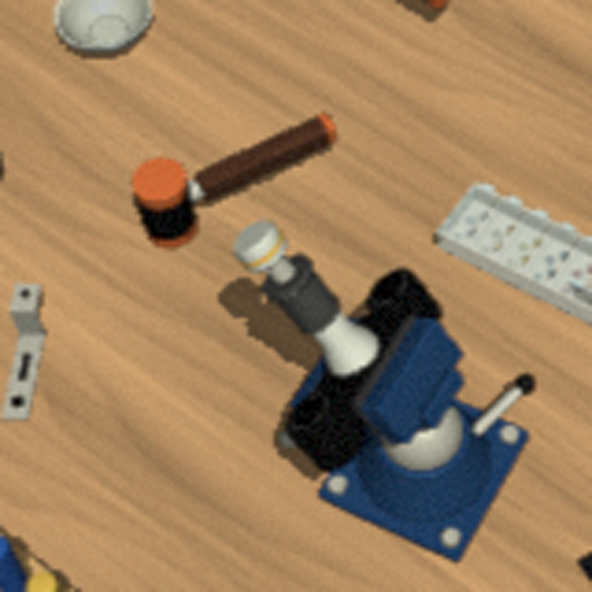

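```bash
python3 - <<'E'
from h import *
from scipy.spatial.transform import Rotation as R
s=manip.read_state(); M=R.from_euler("xyz",s["eef_rot"]).as_matrix()
print(np.round(s["eef_pos"],1),np.round(s["eef_rot"],3),"tool y",M[:,1].round(3),"angle",np.degrees(np.arctan2(M[1,1],M[0,1])),s["finger_gap"])
for c in("scene","top"):
    z=np.load(f"/tmp/{c}.npz"); P=cloud(c,z["d"]); hsv=cv2.cvtColor(z["p"],cv2.COLOR_RGB2HSV)
    if c=="scene":
        for p in((250,214),(248,214),(252,214),(250,212)): print(p,P[p[1],p[0]].round(1),hsv[p[1],p[0]])
    b=lambda lo,hi:np.all((P>lo)&(P<hi),-1)
    m=b([480,-120,90],[760,150,300])&(hsv[...,2]<60); X=P[m]; print(c,"crown",cv2.minAreaRect(X[:,:2].astype(np.float32)),len(X),X.mean(0).round())
    m=b([560,-130,215],[680,-20,300]); X=P[m]; 
    for yaw in(9,12,15):
        t=np.radians(yaw); a=np.array([np.sin(t)*np.sin(.611),-np.cos(t)*np.sin(.611),np.cos(.611)]); s_=X@a; hi=np.percentile(s_,96); Y=X[s_>hi-3]; print(yaw,"axial",(hi-np.array([599,45,62])@a).round(1),"topcentre",Y.mean(0).round(1),((Y.max(0)+Y.min(0))/2).round(1),len(Y), "lateral",(Y.mean(0)-[599,45,62])@[np.cos(t),np.sin(t),0])
E
```

```text
[154.  528.  404.6] [-3.142 -0.     2.858] tool y [ 0.28  0.96 -0.  ] angle 73.73857448620943 93.92890508355929
(250, 214) [624.6 -72.1 259.6] [ 38  22 172]
(248, 214) [625.5 -79.4 254.2] [ 42  22 152]
(252, 214) [620.8 -68.6 258.2] [ 36  23 212]
(250, 212) [617.8 -79.  255.2] [ 39  22 154]
scene crown ((611.4776000976562, 3.2379837036132812), (130.2238006591797, 151.9473876953125), 66.20362091064453) 884 [624.   3. 153.]
9 axial 231.1 topcentre [624.5 -80.4 253.4] [624.3 -80.4 252.6] 62 lateral 5.532888945845745
12 axial 231.3 topcentre [624.7 -80.  253.8] [624.3 -79.6 253.9] 59 lateral -0.8459198952452951
15 axial 231.6 topcentre [625.9 -80.2 253.7] [624.3 -79.6 253.9] 53 lateral -6.400049122512392
top crown ((603.857177734375, -13.564254760742188), (106.98986053466797, 166.38217163085938), 88.97915649414062) 541 [596.  -7. 150.]
9 axial 230.5 topcentre [621.4 -84.  250.4] [621.7 -84.3 250.7] 27 lateral 1.9560732750463465
12 axial 230.7 topcentre [622.1 -83.8 250.6] [623.  -84.3 250.7] 25 lateral -4.157559079657499
15 axial 230.6 topcentre [622.5 -84.2 250.3] [623.  -84.3 250.7] 24 lateral -10.771073781783603
```

```bash
python3 -m creep '{"slide":[[2.2,-5,0],[2.2,-5,0],[2.2,-5,0],[2.2,-5,0],[2.2,-5,0],[2.2,-5,0],[2.2,-5,0],[2.2,-5,0]],"turn":[0,0,0,0,0,0,0,-0.09],"claw":[1,1,1,1,1,1,1,1]}' 8; python3 -m creep '{"slide":[[2.2,-5,0],[2.2,-5,0],[2.2,-5,0],[2.2,-5,0],[2.2,-5,0],[2.2,-5,0],[2.2,-5,0],[1.7,-4.7,0]],"turn":[0,0,0,0,0,0,0,0],"claw":[0.7,0.7,0.7,0.7,0.7,0.7,0.7,0.7]}'
```

```text
clock: 2.3
eef_pos: [330.2, 126.3, 405.0]
eef_rot: [3.141, 0.001, 2.766]
wrist_force: [-0.0, 1.0, -0.1]
finger_gap: 94.0
finger_force: 0.0
clock: 3.3
eef_pos: [501.5, -270.9, 404.5]
eef_rot: [3.142, 0.0, 2.768]
wrist_force: [0.1, -0.1, -0.7]
finger_gap: 65.9
finger_force: 0.0
```

```bash
python3 -m creep '{"slide":[[0,0.2,-5],[0,0,-5],[0,0,-5],[0,0,-3.0],[0,0,-0.65],[0,0,0],[0,0,0],[0,0,0]],"turn":[0,0,0,0,0,0,0,0],"claw":[0.7,0.7,0.7,0.7,0.7,0.5,0.3,0.15]}' 8; python3 -m creep '{"slide":[[0,0,0],[0,0,0],[0,0,0],[0,0,0]],"turn":[0,0,0,0],"claw":[0,0,0,0]}' 8
```

```text
clock: 4.3
eef_pos: [501.2, -267.1, 219.3]
eef_rot: [-3.141, 0.002, 2.768]
wrist_force: [0.8, -0.0, 0.0]
finger_gap: 39.6
finger_force: 0.0
clock: 4.8
eef_pos: [501.0, -267.1, 218.4]
eef_rot: [-3.141, 0.0, 2.768]
wrist_force: [-2.1, -1.2, 4.7]
finger_gap: 22.2
finger_force: 7.9
```

```bash
python3 -m creep '{"slide":[[0.41,-0.16,0.75],[0.47,-0.19,0.71],[0.55,-0.22,0.64],[0.61,-0.24,0.58],[0.65,-0.26,0.51],[0.83,-0.33,0.5],[0,0,0],[0,0,0]],"turn":[0,0,0,0,0,0,0,0],"claw":[0,0,0,0,0,0,0,0]}' 5; python3 - <<'E'
from h import *
for c in("scene",):
    p,d=manip.camera(c); P=cloud(c,d); cr=cv2.resize(p[150:250,180:300],None,fx=5,fy=5,interpolation=cv2.INTER_CUBIC); cv2.imwrite("pics/tilt.png",cr[...,::-1])
E
```

```text
clock: 5.8
eef_pos: [536.2, -281.0, 255.1]
eef_rot: [-3.142, 0.0, 2.768]
wrist_force: [0.4, -0.5, 0.5]
finger_gap: 22.1
finger_force: 5.0
```

View pics/tilt.png

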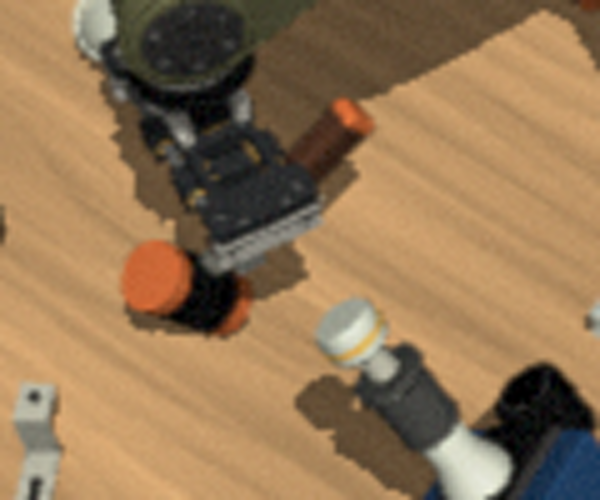

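```bash
python3 -m creep '{"slide":[[0,0,0],[0,0,0],[0,0,0.5],[0,0,2],[0,0,4],[0,0,4],[0,0,2],[0,0,0]],"turn":[0,0,0,0,0,0,0,0],"claw":[0,0,0,0,0,0,0,0]}' 60; cat >> h.py <<'E'
from scipy.spatial.transform import Rotation as R
def tilt(c="scene",u=None):
    s=manip.read_state(); M=R.from_euler("xyz",s["eef_rot"]).as_matrix(); g=np.array(s["eef_pos"])+M[:,2]*180
    y=M[:,1]; m=np.array([y[1],-y[0],0]); m/=np.linalg.norm(m)   # mallet +x horizontal (y angle -90deg)
    p,d=manip.camera(c); P=cloud(c,d); hsv=cv2.cvtColor(p,cv2.COLOR_RGB2HSV)
    D=P-g; fx=D@m; fy=D@np.array([-m[1],m[0],0]); fz=D[...,2]
    org=(hsv[...,0]<12)&(hsv[...,1]>170)&(hsv[...,2]>70)&(abs(fy)<40)&(fx>-160)&(fx<130)&(abs(fz)<140)
    e=org&(fx<-50); h=org&(fx>-20)
    E=np.stack([fx,fy,fz],-1)
    print("end n",e.sum(),"mean",E[e].mean(0).round(1),"pitch",np.degrees(np.arctan2(E[e].mean(0)[2],-E[e].mean(0)[0])).round(1))
    X=E[h]; rng=np.random.default_rng(0);best=0
    for k in range(1500):
        a=X[rng.choice(len(X),3,False)];n=np.cross(a[1]-a[0],a[2]-a[0]);l=np.linalg.norm(n)
        if l<80: continue
        n/=l; n*=np.sign(n[2])
        i=abs((X-a[0])@n)<2
        if i.sum()>best: best=i.sum();bi=i
    Y=X[bi];o=Y.mean(0);n=np.linalg.svd(Y-o)[2][2];n*=np.sign(n[2])
    print("face n",best,"of",len(X),"centre",o.round(1),"normal",n.round(3),"tilt",np.degrees(np.arctan2(n[0],n[2])).round(1))
    print("grip",g.round(1),"m",m.round(3)); return p,g,m
E
python3 - <<'E'
from h import *
tilt(); tilt("top")
E
```

```text
clock: 6.85
eef_pos: [536.1, -280.9, 381.1]
eef_rot: [-3.141, 0.002, 2.768]
wrist_force: [0.4, 0.4, -3.5]
finger_gap: 21.3
finger_force: 60.0
end n 45 mean [-90.1   5.7  68.5] pitch 37.2
face n 89 of 222 centre [60.5  2.3  2.3] normal [ 0.522 -0.007  0.853] tilt 31.5
grip [ 536.4 -281.1  201.1] m [ 0.931 -0.365  0.   ]
end n 0 mean [nan nan nan] pitch nanh.py:20: RuntimeWarning: Mean of empty slice.
  print("end n",e.sum(),"mean",E[e].mean(0).round(1),"pitch",np.degrees(np.arctan2(E[e].mean(0)[2],-E[e].mean(0)[0])).round(1))
  ret = um.true_divide(
Traceback (most recent call last):
  File "h.py", line 23, in tilt
    a=X[rng.choice(len(X),3,False)];n=np.cross(a[1]-a[0],a[2]-a[0]);l=np.linalg.norm(n)
        ~~~~~~~~~~^^^^^^^^^^^^^^^^
  File "numpy/random/_generator.pyx", line 864, in numpy.random._generator.Generator.choice
ValueError: a must be a positive integer unless no samples are taken
```

```bash
python3 -m creep '{"slide":[[0,0,4],[0,0,4],[0,0,4],[0,0,4.15],[0,0,0],[0,0,0],[0,0,0],[0,0,0]],"turn":[-0.167,-0.167,-0.167,-0.168,-0.168,-0.168,0,0],"claw":[0,0,0,0,0,0,0,0]}' ; python3 -m creep '{"slide":[[1.2,2.4,0],[1.7,3.7,0],[1.8,3.7,0],[1.8,3.7,0],[1.5,3.3,0],[0.87,1.84,0],[0,0,0],[0,0,0]],"turn":[0,0,0,0,0,0,0,0],"claw":[0,0,0,0,0,0,0,0]}'; python3 - <<'E'
from h import *
p,g,m=tilt(); cr=cv2.resize(p[100:300,180:340],None,fx=3.5,fy=3,interpolation=cv2.INTER_CUBIC); cv2.imwrite("pics/pre.png",cr[...,::-1])
E
```

```text
clock: 7.95
eef_pos: [536.4, -281.1, 540.7]
eef_rot: [-3.141, -0.001, 1.767]
wrist_force: [0.3, -0.2, -4.2]
finger_gap: 21.9
finger_force: 60.0
clock: 8.95
eef_pos: [624.7, -95.5, 541.4]
eef_rot: [-3.141, 0.0, 1.763]
wrist_force: [0.0, -0.1, -3.4]
finger_gap: 22.0
finger_force: 60.0
end n 90 mean [-93.7   4.6  67.5] pitch 35.8
face n 34 of 58 centre [  9.5  15.8 -46. ] normal [-0.673  0.738  0.049] tilt -85.8
grip [624.7 -95.5 361.4] m [ 0.191 -0.982  0.   ]
```

View pics/pre.png

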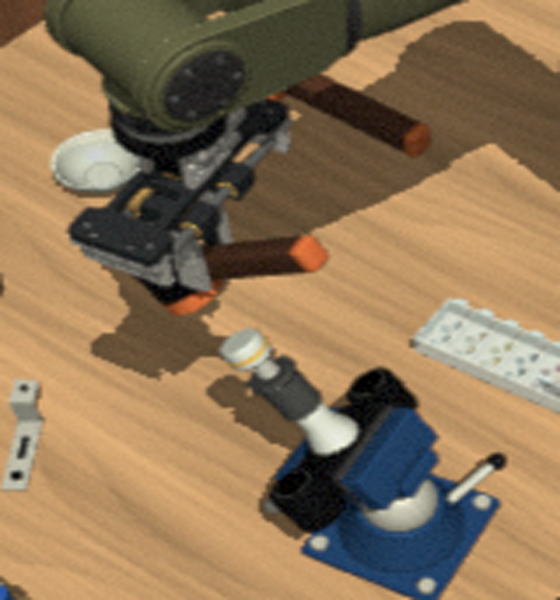

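```bash
python3 -m creep '{"slide":[[-0.38,1.97,-2.87],[-0.38,1.97,-2.87],[0.38,-1.97,2.87],[0.38,-1.97,2.87],[0,0,0]],"turn":[0,0,0,0,0],"claw":[0,0,0,0,0]}'; cat >> h.py <<'E'
def setter():
    p,d=manip.camera("scene"); P=cloud("scene",d)
    m=np.all((P>[575,-130,190])&(P<[665,-20,275]),-1); X=P[m]
    a=np.array([.109,-.562,.819]); s=X@a-np.array([599,45,62])@a
    X=X[(abs((X-[599,45,62])@[.98,.19,0])<25)]; s=(X-[599,45,62])@a
    print("setter axial pcts",np.percentile(s,[90,96,99]).round(1),len(s)); return p
E
python3 - <<'E'
from h import *
tilt(); setter()
E
```

```text
clock: 9.62
eef_pos: [624.3, -96.5, 543.6]
eef_rot: [3.138, 0.002, 1.76]
wrist_force: [0.5, 0.5, -4.8]
finger_gap: 21.6
finger_force: 60.0
end n 91 mean [-94.3   4.2  67.4] pitch 35.6
face n 33 of 63 centre [ 11.6  17.2 -46.6] normal [-0.235  0.763  0.602] tilt -21.3
grip [625.  -96.6 363.6] m [ 0.189 -0.982  0.   ]
setter axial pcts [213.8 215.1 215.8] 355
```

```bash
python3 - <<'E'
from h import *
z=np.load("/tmp/scene.npz"); orig=manip.camera
manip_cam=(z["p"],z["d"])
import h
class F: camera=staticmethod(lambda c:manip_cam); calibration=staticmethod(h.manip.calibration)
real=h.manip; h.manip=F; h.setter(); h.manip=real
p=h.setter(); cr=cv2.resize(p[180:280,220:320],None,fx=5,fy=5,interpolation=cv2.INTER_CUBIC); cv2.imwrite("pics/s1.png",cr[...,::-1])
E
```

```text
setter axial pcts [229.5 230.7 232.1] 406
setter axial pcts [214.  215.4 216.2] 356
```

View pics/s1.png

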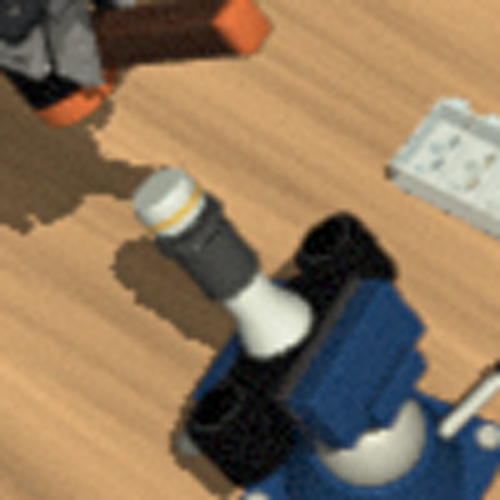

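```bash
python3 -m creep '{"slide":[[-0.42,2.16,-3.15],[-0.42,2.16,-3.15],[0.42,-2.16,3.15],[0.42,-2.16,3.15],[0,0,0]],"turn":[0,0,0,0,0],"claw":[0,0,0,0,0]}'
python3 - <<'E'
from h import *
tilt(); setter()
E
```

```text
clock: 10.4
eef_pos: [624.7, -95.2, 542.5]
eef_rot: [3.139, 0.001, 1.762]
wrist_force: [0.4, 1.0, -4.1]
finger_gap: 21.6
finger_force: 60.0
end n 85 mean [-95.5   4.3  64.4] pitch 34.0
face n 33 of 52 centre [ 12.1  16.3 -42.9] normal [ 0.783 -0.617  0.076] tilt 84.5
grip [625.1 -95.3 362.5] m [ 0.19  -0.982  0.   ]
setter axial pcts [209.2 210.6 211.2] 336
```

```bash
python3 -m creep '{"slide":[[-0.44,2.25,-3.28],[-0.44,2.25,-3.28],[0.44,-2.25,3.28],[0.44,-2.25,3.28],[0,0,0]],"turn":[0,0,0,0,0],"claw":[0,0,0,0,0]}'
python3 - <<'E'
from h import *
tilt(); p=setter(); setter(); cr=cv2.resize(p[190:250,225:285],None,fx=9,fy=9,interpolation=cv2.INTER_CUBIC); cv2.imwrite("pics/s3.png",cr[...,::-1])
E
```

```text
clock: 11.12
eef_pos: [624.8, -94.8, 541.9]
eef_rot: [3.14, 0.001, 1.762]
wrist_force: [0.1, -0.0, -5.4]
finger_gap: 21.8
finger_force: 60.0
end n 86 mean [-97.3   4.4  61.8] pitch 32.4
face n 30 of 48 centre [ 20.   18.  -41.2] normal [ 0.592 -0.753  0.286] tilt 64.2
grip [625.1 -94.8 361.9] m [ 0.19  -0.982  0.   ]
setter axial pcts [209.7 211.  212.1] 335
setter axial pcts [209.4 210.6 211.8] 332
```

View pics/s3.png

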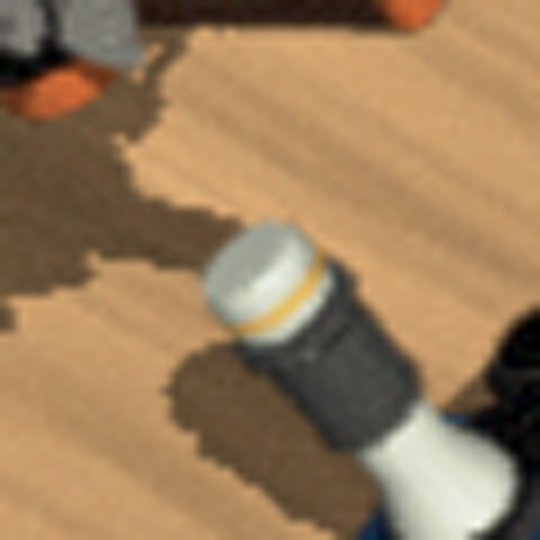

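```bash
python3 -m creep '{"slide":[[0,0,4],[-0.93,4.93,0],[-0.93,4.93,0],[-0.93,4.93,0],[-0.93,4.93,0],[-0.93,4.93,0],[-0.93,4.93,0],[-0.93,4.93,0]],"turn":[0,0,0,0,0,0,0,0],"claw":[0,0,0,0,0,0,0,0]}'; python3 -m creep '{"slide":[[-0.96,4.94,0],[0,0,-4],[0,0,-5.5],[0,0,-5.5],[0,0,-5.5],[0,0,-5.5],[0,0,-3],[0,0,0]],"turn":[0,0,0,0,0,0,0,0],"claw":[0,0,0,0,0,0,0,0]}'
python3 - <<'E'
from h import *
tilt()
E
```

```text
clock: 12.28
eef_pos: [559.0, 253.0, 579.8]
eef_rot: [-3.139, 0.0, 1.764]
wrist_force: [0.4, 0.8, -3.8]
finger_gap: 21.6
finger_force: 60.0
clock: 13.28
eef_pos: [549.0, 300.2, 288.2]
eef_rot: [-3.135, 0.001, 1.764]
wrist_force: [0.2, -0.1, -3.3]
finger_gap: 21.4
finger_force: 60.0
end n 61 mean [-95.7   5.1  63.5] pitch 33.6
face n 109 of 177 centre [62.9  3.  12.2] normal [0.47  0.023 0.882] tilt 28.1
grip [547.9 299.7 108.2] m [ 0.192 -0.981  0.   ]
```

```bash
python3 -m creep '{"slide":[[0,0,-1],[0,0,-1],[0,0,-0.5],[0,0,0],[0,0,0]],"turn":[0,0,0,0,0],"claw":[0,0,0,0,0]}'; python3 -m creep '{"slide":[[0,0,-0.3],[0,0,-0.2],[0,0,0],[0,0,0]],"turn":[0,0,0,0],"claw":[0,0,0,0]}'
```

```text
clock: 13.95
eef_pos: [550.3, 299.9, 266.9]
eef_rot: [3.141, -0.0, 1.763]
wrist_force: [0.9, -0.5, -3.3]
finger_gap: 21.7
finger_force: 60.0
clock: 14.45
eef_pos: [550.2, 299.9, 261.6]
eef_rot: [3.142, -0.0, 1.763]
wrist_force: [-0.1, 0.2, -3.1]
finger_gap: 21.8
finger_force: 60.0
```

```bash
python3 -m creep '{"slide":[[0,0,-0.2],[0,0,-0.2],[0,0,0]],"turn":[0,0,0],"claw":[0,0,0]}'; python3 -m creep '{"slide":[[0,0,-0.15],[0,0,0]],"turn":[0,0],"claw":[0,0]}';  python3 -m creep '{"slide":[[0,0,-0.15],[0,0,0]],"turn":[0,0],"claw":[0,0]}'
```

```text
clock: 14.82
eef_pos: [550.2, 299.9, 257.3]
eef_rot: [-3.141, 0.0, 1.763]
wrist_force: [1.0, 0.2, -4.0]
finger_gap: 21.7
finger_force: 60.0
clock: 15.08
eef_pos: [550.2, 299.9, 255.9]
eef_rot: [-3.141, 0.0, 1.763]
wrist_force: [0.6, 0.3, -3.5]
finger_gap: 21.7
finger_force: 60.0
clock: 15.32
eef_pos: [550.2, 299.9, 254.4]
eef_rot: [-3.141, 0.0, 1.763]
wrist_force: [-0.4, 0.8, -3.5]
finger_gap: 22.0
finger_force: 60.0
```

```bash
python3 -m creep '{"slide":[[0,0,-0.2],[0,0,0]],"turn":[0,0],"claw":[0,0]}'; python3 -m creep '{"slide":[[0,0,-0.2],[0,0,0]],"turn":[0,0],"claw":[0,0]}'
```

```text
clock: 15.58
eef_pos: [550.2, 299.9, 252.3]
eef_rot: [-3.141, 0.0, 1.763]
wrist_force: [-0.4, 1.4, -4.2]
finger_gap: 21.3
finger_force: 60.0
clock: 15.82
eef_pos: [550.3, 300.0, 250.9]
eef_rot: [3.141, -0.0, 1.763]
wrist_force: [-0.4, 0.3, 0.8]
finger_gap: 21.7
finger_force: 60.0
```

```bash
python3 -m creep '{"slide":[[0,0,0],[0,0,0],[0,0,0]],"turn":[0,0,0],"claw":[0,0,0]}' 6; python3 -m creep '{"slide":[[-0.065,0.34,-0.3],[-0.065,0.34,-0.3],[-0.07,0.35,-0.38],[-0.07,0.35,-0.38],[-0.06,0.3,-0.43],[-0.06,0.3,-0.43],[-0.04,0.22,-0.39],[0,0,0]],"turn":[0,0,0,0,0,0,0,0],"claw":[0,0,0,0,0,0,0,0]}'; python3 - <<'E'
from h import *
tilt()
E
```

```text
clock: 16.2
eef_pos: [550.2, 300.0, 250.8]
eef_rot: [3.141, -0.0, 1.763]
wrist_force: [-0.4, 1.5, 2.2]
finger_gap: 22.0
finger_force: 6.0
clock: 17.2
eef_pos: [545.8, 322.0, 223.9]
eef_rot: [-3.141, 0.0, 1.763]
wrist_force: [0.8, 0.5, -1.7]
finger_gap: 22.0
finger_force: 6.0
end n 37 mean [-110.4    4.8   22.2] pitch 11.4
face n 99 of 184 centre [56.8  4.2 38.5] normal [0.098 0.074 0.992] tilt 5.7
grip [545.7 321.9  43.9] m [ 0.191 -0.982  0.   ]
```

```bash
python3 -m creep '{"slide":[[-0.03,0.15,-0.3],[-0.03,0.15,-0.3],[0,0.05,-0.2],[0,0,0]],"turn":[0,0,0,0],"claw":[0,0,0,0]}' 4; python3 - <<'E'
from h import *
p,g,m=tilt(); cr=cv2.resize(p[240:360,310:470],None,fx=5,fy=5,interpolation=cv2.INTER_CUBIC); cv2.imwrite("pics/pl.png",cr[...,::-1])
E
```

```text
clock: 17.75
eef_pos: [545.3, 325.5, 216.6]
eef_rot: [3.141, -0.0, 1.763]
wrist_force: [-2.2, 2.1, 3.1]
finger_gap: 22.2
finger_force: 4.0
end n 25 mean [-112.9    6.1   10.4] pitch 5.3
face n 87 of 165 centre [52.1  2.7 45.6] normal [-0.161  0.027  0.987] tilt -9.3
grip [545.3 325.6  36.6] m [ 0.191 -0.982  0.   ]
```

View pics/pl.png

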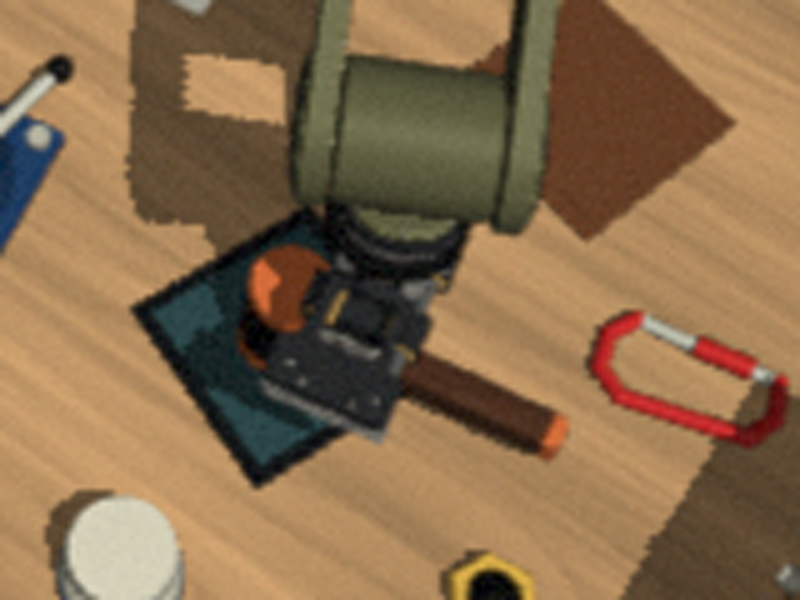

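```bash
python3 -m creep '{"slide":[[0,0,0],[0,0,0],[0,0,0],[0,0,0],[0,0,1],[0,0,2],[0,0,3],[0,0,4]],"turn":[0,0,0,0,0,0,0,0],"claw":[0.3,0.4,0.5,0.6,0.6,0.6,0.6,0.6]}'; python3 -m creep '{"slide":[[0,0,5],[0,0,5],[-2,0,5],[-5,3,0],[-5,3,0],[-5,3,0],[0,0,0],[0,0,0]],"turn":[0,0,0,0,0,0,0,0],"claw":[0.6,0.6,0.6,0.6,0.6,0.6,0.6,0.6]}'; python3 - <<'E'
from h import *
for c in("scene","top"):
    p,d=manip.camera(c); P=cloud(c,d); hsv=cv2.cvtColor(p,cv2.COLOR_RGB2HSV)
    o=(hsv[...,0]<12)&(hsv[...,1]>170)&np.all((P>[500,210,74])&(P<[620,340,92]),-1); X=P[o]; print(c,"top face",len(X),X.mean(0).round(1),"z pct",np.percentile(X[:,2],[5,50,95]).round(1))
p=setter(); p,_=manip.camera("scene"); cv2.imwrite("pics/end.png",p[...,::-1])
E
```

```text
clock: 18.8
eef_pos: [545.1, 325.3, 318.5]
eef_rot: [-3.142, 0.0, 1.763]
wrist_force: [-0.1, 0.8, 0.2]
finger_gap: 56.9
finger_force: 0.0
clock: 19.8
eef_pos: [375.3, 415.1, 467.6]
eef_rot: [3.14, -0.001, 1.763]
wrist_force: [-0.6, -0.6, -0.4]
finger_gap: 56.4
finger_force: 0.0
scene top face 212 [558.1 276.7  81.3] z pct [75.9 81.3 86. ]
top top face 4 [547.9 255.2  78.7] z pct [76.8 78.1 81.5]
setter axial pcts [209.4 210.7 211.8] 332
```

View pics/end.png

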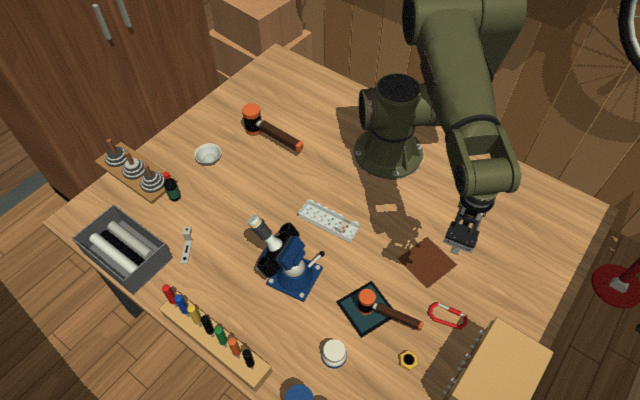

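The picture shows the mallet standing on the teal pad at (367,297), the setter head down on its sleeve at (257,224), and the bystanders where they were.

```bash
python3 -c "
from cell import manip
print(manip.sign_off())"
```

```text
the job is handed in; nothing more can be done
None
```

I drove the setter home with three mallet blows, stood the mallet on its face about 3 mm from the teal pad's centre, let go and handed the job in at about 20 s; the hand-in returned no verdict.

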